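# Find the soft shock mount

### The arm

A 7-joint arm with a two-finger parallel gripper is mounted at the origin on the work surface. World frame = base frame: x ahead of the robot, y to its left, z up, the work surface at z = 0. Lengths are in m, angles in rad, forces in N, time in s.
With the tool pointing down it reaches from about 0.425 to 0.925 m from the base axis. Payload 6.8 kg.
Tool frame: the origin (TCP) lies on the centre line of the jaws, within the pads' length; the fingertips stand 11 mm ahead of it and the grasp point (between the pads) lies 8 mm behind it; z points along the fingers, y is the direction in which the jaws open and shut (so a half turn about z gives the same grasp; the last joint's range is limited). The gripper opens to 85 mm and grips with 20 to 120 N. Pads are 22 mm wide; open, the fingers measure 114 mm over their backs; the gripper's body (76 mm by 85 mm) begins 54 mm behind the grasp point. The pads swing forward as they close: fully open they stand 13 mm farther back than shut.
Start: joints at [1.228, 0.477, 0.022, 1.555, -0.011, 1.109, -0.083], TCP at [0.157, -0.656, 0.207] pointing down, gripper open.
Joint ranges: [-2.96, 2.96], [-0.34, 2.1], [-1.41, 1.46], [0.24, 2.44], [-1.37, 4.51], [0.17, 1.92], [-2.96, 2.96]. Speed limits (rad/s): [2.39, 2.39, 3.14, 3.14, 3.14, 3.14, 3.14].

### API

Orientations are given as a rotation vector (axis times angle).
In Python, from bench import r gives the robot as it stands.
- The arm moves only by the tool send_rows, never from a script. Its argument "deltas" is a list of rows, each a list of 7 numbers: the opening, from 0 (shut) to 1 (fully open), then the shift along the tool's x, y, z as a fraction of full scale, then the turn, a rotation vector about the tool's x, y, z as a fraction of full scale. In form: [[hand, x, y, z, ax, ay, az], ...]. A call has 1 to 20 rows; each row is the pose to reach, as a shift and turn from the pose commanded when the call began, along the tool's axes at that moment, turning the shorter way round; what a row does not reach only later rows make up. Full scale, the value 1, is 150 mm for a shift and 180 degrees for a turn. A row lasts 1/12 s, in which the tool goes at most 41.7 mm and 7.16 degrees, less where a joint would pass 70% of its speed; a pose out of reach is approached as far as the arm can. A call with a number of a shift or a turn outside -1 to 1 is refused whole. A call with a gripper value outside its range is refused whole. The fingers move at their own pace and stop on an object; "squeeze" is the grip in N (left out, the last holds). Time passes only in rows, so rows that repeat a pose let the fingers close. It gives the time, the measured TCP pose, the force and the opening at its end, in the units of the state.
- r.get_obs(): the state, without advancing time (a new reading comes with each control period).
- r.grab_frame(name): name is "scene" or "top" or "wrist"; returns a dict with "pixels" (480x640x3 uint8, red, green, blue), "camera_matrix" (3x3 intrinsics, pixels), "dist_coeffs" ([k1, k2, p1, p2, k3] as OpenCV has them; the pictures are not rectified), "rvec" (rotation vector, rad) and "tvec" (3), from world to camera coordinates, as OpenCV has them. Camera axes: x right, y down, z forward; pixel columns grow to the right and rows downward; lengths in m; the calibration is good to about 2 mm. A picture is of the moment at which its call begins. There is no depth.
- r.hand_in(): hands the job in, once; it reports no verdict.
The state is a dict: "clock": time; "joints": joint angles; "qvel": joint speeds; "tau": joint torques, N m; "tcp_pos": TCP position; "orientation": TCP orientation; "contact_force": force on the tool from outside, world axes, zero at the start; "moment": the same for the moment, N m; "grip_width": finger opening in m.
Only numpy, scipy, OpenCV 4.12 (cv2) and the standard library are available. Lean on these libraries where they do the work, as an engineer would, in place of code of your own. Each camera call takes 0.05 s, during which the arm holds its last target. There are 200 camera calls.

### The job

Three shock mounts for lab instruments stand side by side on the bench, each with a round spring pad and a raised metal tag. With closed fingers press down on the round pad of each in turn, the robot's left one first, then the middle, then the right, to feel which has the softest spring; then push the metal tag of that softest mount all the way down, and let go. Leave the other two tags up, and do not grip or lift the spring units, or shift anything else on the bench.

Things in the scene. Friction and masses are not known exactly. Their poses are not given: they have to be found in the camera images.
- mount_left: the left shock mount as seen from the robot, screwed down. Grey base plate 156 x 76 x 10 mm; origin at the centre of its underside, on the table; +x points from tag to pad, z up. At x = +35 mm a loose spring unit, 56 mm across, stands in a collar (70 mm across, top 18 mm high) with a round black pad on top. Tag hinge line (along y) at x = -20 mm, 28 mm high; the tag reaches towards -x
- mount_left_seat (a point): centre of the left pad's flat top at rest (point fixed to the mount): pad 52 mm across, 74 mm above the table, can be pressed down 16 mm, springs back. The three spring units (unit_k, _l, _m) and their pads (pad_k, _l, _m) look alike and change places from run to run: 10 mm down, the softest pushes back with about 3 N, the others with about 5.5 and 10 N (about 1 N starts them)
- tag_left (a joint): how far the tag of the left mount has been swung down (rad): 0 to 0.05 at the start, standing up at about 28 degrees, 0.5 level on its rest. It stays where it is left; friction needs 1 to 3 N at its end
- tag_left_end (a point): middle of the free end of the left mount's tag, a plain metal flap 50 mm long from its hinge, 30 mm wide, 4 mm thick; about 51 mm above the table when up, 28 mm when down. Pushed straight down 30 mm from the hinge line (measured level, towards -x of the mount) it goes level, its upper face then 30 mm above the table
- mount_middle: the middle shock mount as seen from the robot, screwed down. Grey base plate 156 x 76 x 10 mm; origin at the centre of its underside, on the table; +x points from tag to pad, z up. At x = +35 mm a loose spring unit, 56 mm across, stands in a collar (70 mm across, top 18 mm high) with a round black pad on top. Tag hinge line (along y) at x = -20 mm, 28 mm high; the tag reaches towards -x
- mount_middle_seat (a point): centre of the middle pad's flat top at rest (point fixed to the mount): pad 52 mm across, 74 mm above the table, can be pressed down 16 mm, springs back. The three spring units (unit_k, _l, _m) and their pads (pad_k, _l, _m) look alike and change places from run to run: 10 mm down, the softest pushes back with about 3 N, the others with about 5.5 and 10 N (about 1 N starts them)
- tag_middle (a joint): how far the tag of the middle mount has been swung down (rad): 0 to 0.05 at the start, standing up at about 28 degrees, 0.5 level on its rest. It stays where it is left; friction needs 1 to 3 N at its end
- tag_middle_end (a point): middle of the free end of the middle mount's tag, a plain metal flap 50 mm long from its hinge, 30 mm wide, 4 mm thick; about 51 mm above the table when up, 28 mm when down. Pushed straight down 30 mm from the hinge line (measured level, towards -x of the mount) it goes level, its upper face then 30 mm above the table
- mount_right: the right shock mount as seen from the robot, screwed down. Grey base plate 156 x 76 x 10 mm; origin at the centre of its underside, on the table; +x points from tag to pad, z up. At x = +35 mm a loose spring unit, 56 mm across, stands in a collar (70 mm across, top 18 mm high) with a round black pad on top. Tag hinge line (along y) at x = -20 mm, 28 mm high; the tag reaches towards -x
- mount_right_seat (a point): centre of the right pad's flat top at rest (point fixed to the mount): pad 52 mm across, 74 mm above the table, can be pressed down 16 mm, springs back. The three spring units (unit_k, _l, _m) and their pads (pad_k, _l, _m) look alike and change places from run to run: 10 mm down, the softest pushes back with about 3 N, the others with about 5.5 and 10 N (about 1 N starts them)
- tag_right (a joint): how far the tag of the right mount has been swung down (rad): 0 to 0.05 at the start, standing up at about 28 degrees, 0.5 level on its rest. It stays where it is left; friction needs 1 to 3 N at its end
- tag_right_end (a point): middle of the free end of the right mount's tag, a plain metal flap 50 mm long from its hinge, 30 mm wide, 4 mm thick; about 51 mm above the table when up, 28 mm when down. Pushed straight down 30 mm from the hinge line (measured level, towards -x of the mount) it goes level, its upper face then 30 mm above the table
- jar: small amber jar, 30 mm across, 45 mm high, loose, between the mounts; origin at the centre of its underside. Not part of the job
- foot: spare black rubber foot, 30 mm across, 34 mm high, loose, between the mounts; origin at the centre of its underside. Not part of the job
- tin: steel tin, 60 mm across, 50 mm high, loose; origin at the centre of its underside. Not part of the job
- mug: white mug, 76 mm across, 85 mm high, loose; origin at the centre of its underside. Not part of the job
- screwdriver: loose screwdriver lying beyond the mounts; its origin lies on it, near its middle. Not part of the job
- brush: loose flat brush lying beyond the mounts; its origin lies on it, near its middle. Not part of the job
Not all that is in view belongs to the job. What is shaped like the mount_middle but blue or purple is not meant. What is shaped like the mount_left but turquoise is not meant.

How it is judged:
By the outcome, as a careful person would: the job done as asked, in the order asked, and still so for the second after the job is handed in, with the robot touching nothing.
It also fails if it takes over 48 s, if anything falls off the work surface, if the arm or the gripper's body presses on something with over 40 N, if the wrist force passes 120 N, or if a joint passes its speed limit or range.

## Working session

There is one attempt and no reset: what is moved stays moved. The work goes in short steps, Python scripts to look and compute and a tool call to move; the robot and the scene stay as the last step left them, time stands still between calls to the robot, and variables do not carry over. Pictures are saved under pics/ and viewed, about 8 in all and at most 12, crops included, and the job is handed in when it is done.

Besides the shell and the picture viewer there is one more tool, called in YAML: its name, and indented under it one key for each argument. send_rows: Moves the arm, as the interface text tells. Shift numbers are shares of 150 mm and turn numbers shares of 180 degrees, none past 1 either way. Its arguments: {"type":"object","properties":{"deltas":{"type":"array","items":{"type":"array","items":{"type":"number"}}},"squeeze":{"type":"number"}},"required":["deltas"]}

```bash
mkdir -p pics; cat > h.py <<'E'
import numpy as np, cv2, pickle
from scipy.spatial.transform import Rotation as R
from bench import r
def grab(n,f):
    d=r.grab_frame(n); cv2.imwrite(f'pics/{f}.png',cv2.cvtColor(d['pixels'],cv2.COLOR_RGB2BGR)); pickle.dump(d,open(f'pics/{f}.pkl','wb')); return d
def load(f): return pickle.load(open(f'pics/{f}.pkl','rb'))
def mats(d): return np.array(d['camera_matrix'],float),np.array(d['dist_coeffs'],float),np.array(d['rvec'],float),np.array(d['tvec'],float)
def world(d,px,z):
    K,D,rv,t=mats(d); p=cv2.undistortPoints(np.array(px,float).reshape(-1,1,2),K,D)[:,0]
    M=R.from_rotvec(rv.ravel()).as_matrix(); c=-M.T@t.ravel(); ray=np.c_[p,np.ones(len(p))]@M
    return c+ray*((z-c[2])/ray[:,2])[:,None]
def proj(d,P):
    K,D,rv,t=mats(d); return cv2.projectPoints(np.array(P,float).reshape(-1,3),rv,t,K,D)[0][:,0]
E
python3 - <<'E'
from h import *
for n in('top','scene'): 
    d=grab(n,n+'0'); print(n,-R.from_rotvec(np.ravel(d['rvec'])).as_matrix().T@np.ravel(d['tvec']))
print(r.get_obs())
E
```

```text
top [0.4293857  0.12837231 1.48483229]
scene [ 1.148903   -0.52772068  1.04549145]
{'clock': 0.1, 'joints': array([ 1.22792256,  0.47775077,  0.02234319,  1.55632858, -0.01150707,
        1.10930719, -0.08308886]), 'qvel': array([-0.00018408, -0.00194251,  0.00027763, -0.00386538, -0.00130046,
        0.00052154, -0.00162283]), 'tau': array([ 4.88120088e-03, -5.97752059e+01,  1.61388561e+00, -2.81948483e+01,
        1.29009041e-02,  5.03813411e-03, -3.51453821e-05]), 'tcp_pos': array([ 0.15687723, -0.65593317,  0.20571077]), 'orientation': array([-3.11834182e+00, -3.67787009e-01,  4.86340937e-04]), 'contact_force': array([ 0.42992979, -0.22584522,  0.84510028]), 'moment': array([-0.00554528, -0.01497765, -0.00621568]), 'grip_width': 0.08529031294833064}
```

View pics/top0.png

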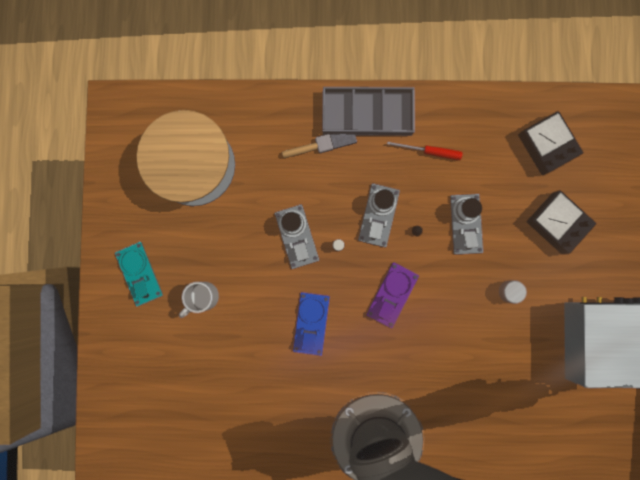

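View pics/scene0.png

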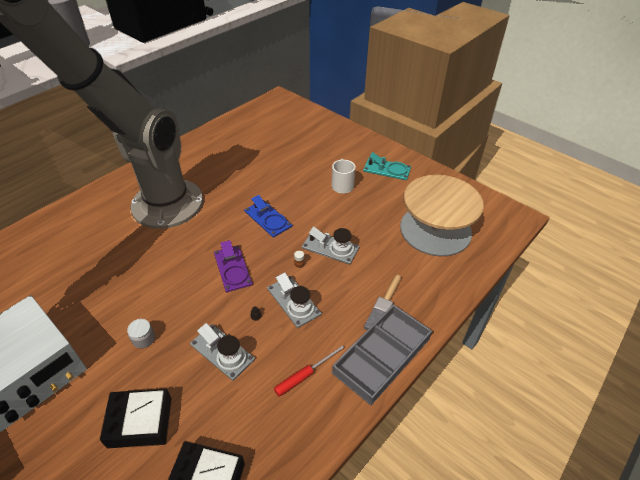

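The grey mounts are at top pixels (297,237) left, (378,215) middle and (467,223) right. The blue (311,323), purple (393,295) and turquoise (138,273) ones are decoys, because of their colour. I'll fit the poses and confirm them in one enlarged crop.

```bash
python3 - <<'E'
from h import *
d=load('top0'); im=d['pixels'].astype(int); s=load('scene0')
img=cv2.cvtColor(d['pixels'],cv2.COLOR_RGB2BGR)
S=4; x0,y0=270,175; crop=cv2.resize(img[y0:y0+100,x0:x0+230][:, :],None,fx=3.4,fy=3.4,interpolation=cv2.INTER_CUBIC)
yy,xx=np.mgrid[:480,:640]
for n,(u,v),(a,b) in(('L',(292,222),(297,237)),('M',(384,200),(378,215)),('R',(468,208),(467,223))):
    m=(im.max(2)<60)&(np.hypot(xx-u,yy-v)<16)
    nn,lab,st,ce=cv2.connectedComponentsWithStats(m.astype(np.uint8)); k=1+st[1:,4].argmax()
    # base plate: grey pixels + pad -> min-area rect
    sat=im.max(2)-im.min(2)
    g=((sat<22)&(np.hypot(xx-a,yy-b)<38)).astype(np.uint8)
    n2,l2,s2,c2=cv2.connectedComponentsWithStats(g); k2=l2[b-2:b+3,a-2:a+3].max()
    pts=np.argwhere(l2==k2)[:,::-1].astype(np.float32); rect=cv2.minAreaRect(pts); box=cv2.boxPoints(rect)
    W=world(d,box,0.01)[:,:2]; c=W.mean(0); e=[W[1]-W[0],W[2]-W[1]]; L=[np.linalg.norm(q) for q in e]
    ax=e[int(np.argmax(L))]/max(L); pad=world(d,[ce[k]],0.074)[0,:2]
    if ax@(pad-c)<0: ax=-ax
    print(n,'pad',pad.round(4),st[k,2:5],'centre',c.round(4),'LxW',np.round(L,3),'yaw',np.degrees(np.arctan2(ax[1],ax[0])).round(1),'pad-c along',(ax@(pad-c)).round(4),'perp',np.cross(ax,pad-c).round(4))
    mat=np.array([ax,[-ax[1],ax[0]]])
    o=pad-0.035*ax
    P=[np.r_[o+np.array(q)@mat,.01] for q in((.078,.038),(.078,-.038),(-.078,-.038),(-.078,.038))]
    t=[np.r_[o+np.array(q[:2])@mat,q[2]] for q in((-.02,.015,.028),(-.02,-.015,.028),(-.064,-.015,.051),(-.064,.015,.051))]
    C=[np.r_[pad+.026*np.array([np.cos(h),np.sin(h)]),.074] for h in np.linspace(0,6.28,24)]
    for poly,col in((P,(0,255,0)),(t,(0,0,255)),(C,(255,255,0))):
        q=(proj(d,poly)-[x0,y0]+.5)*3.4-.5; cv2.polylines(crop,[q.round().astype(int)],True,col,1)
cv2.imwrite('pics/crop1.png',crop)
E
```

```text
L pad [0.5601 0.2271] [ 18  17 228] centre [0.5264 0.2165] LxW [0.076 0.154] yaw 17.9 pad-c along 0.0354 perp -0.0003
M pad [ 0.6185 -0.0074] [ 17  17 235] centre [0.5844 0.0006] LxW [0.155 0.076] yaw -13.7 pad-c along 0.035 perp 0.0003
R pad [ 0.5981 -0.2282] [ 18  18 248] centre [ 0.5633 -0.2308] LxW [0.077 0.154] yaw 2.3 pad-c along 0.0349 perp 0.0012<stdin>:17: DeprecationWarning: Arrays of 2-dimensional vectors are deprecated. Use arrays of 3-dimensional vectors instead. (deprecated in NumPy 2.0)
```

View pics/crop1.png

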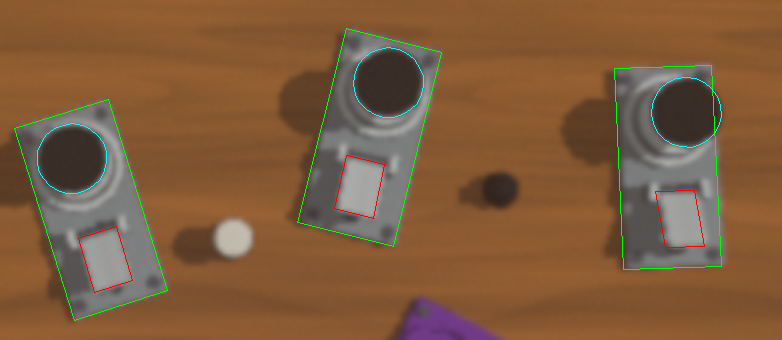

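```bash
python3 - <<'E'
from h import *
d=load('top0'); s=load('scene0')
P=[[0,0,0],[.157,-.656,.206],[.157,-.656,0],[.56,.227,.074],[.598,-.228,.074],[0.3,-.6,0.1]]
for p,a,b in zip(P,proj(d,P),proj(s,P)): print(p,a.round(),b.round())
print('box footprint z0..0.1',world(d,[(565,305),(565,388),(585,305),(585,388)],.1).round(3)[:,:2].tolist(),world(d,[(565,305)],.0).round(3))
print('scene box top corners guess',[ (z,world(s,[(35,298),(82,360)],z).round(3)[:,:2].tolist()) for z in(.05,.1,.15)])
print('mug, tin',world(d,[(200,297),(514,292)],.05).round(3))
print(R.from_rotvec(r.get_obs()['orientation']).as_matrix().round(3))
grab('wrist','w0')
E
```

```text
[0, 0, 0] [377. 439.] [167. 204.]
[0.157, -0.656, 0.206] [673. 396.] [-57. 314.]
[0.157, -0.656, 0] [627. 379.] [-12. 362.]
[0.56, 0.227, 0.074] [291. 221.] [342. 234.]
[0.598, -0.228, 0.074] [471. 208.] [229. 344.]
[0.3, -0.6, 0.1] [625. 328.] [ 16. 363.]
box footprint z0..0.1 [[0.356, -0.451], [0.154, -0.449], [0.357, -0.501], [0.154, -0.499]] [[ 0.351 -0.493  0.   ]]
scene box top corners guess [(0.05, [[0.104, -0.484], [0.365, -0.489]]), (0.1, [[0.157, -0.486], [0.405, -0.491]]), (0.15, [[0.209, -0.488], [0.444, -0.493]])]
mug, tin [[ 0.366  0.459  0.05 ]
 [ 0.386 -0.342  0.05 ]]
[[ 0.973  0.233 -0.   ]
 [ 0.233 -0.973  0.002]
 [-0.    -0.002 -1.   ]]
```

View pics/w0.png

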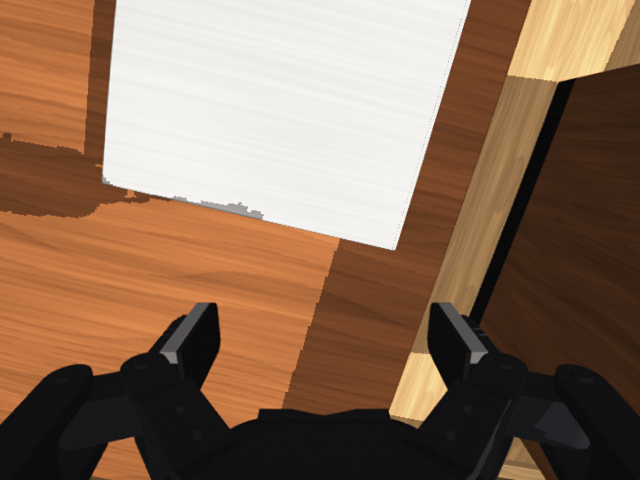

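The wrist view shows a white box right ahead of the tool (top corners at pixels (105,183) and (395,250)), so I lift first and then travel round it.

send_rows:
  deltas:
    - [0, 0, 0, -0.4, 0, 0, 0]
    - [0, 0, 0, -0.8, 0, 0, 0]
    - [0, 0, 0, -0.8, 0, 0, 0]
    - [0, 0, 0, -0.8, 0, 0, 0]
  squeeze: 40

```text
clock: 0.48
tcp_pos: [0.1579, -0.6599, 0.3357]
orientation: [3.107, 0.366, 0.004]
contact_force: [-0.6, -0.0, 1.8]
grip_width: 0.0389
```

send_rows:
  deltas:
    - [0, 1, -0.6, 0, 0, 0, 0]
    - [0, 1, -0.6, 0, 0, 0, 0]
    - [0, 1, -0.6, 0, 0, 0, 0]
    - [0, 1, -0.6, 0, 0, 0, 0]
    - [0, 1, -0.6, 0, 0, 0, 0]
    - [0, 1, -0.6, 0, 0, 0, 0]

```text
clock: 0.98
tcp_pos: [0.2861, -0.5308, 0.3265]
orientation: [-3.117, -0.38, -0.002]
contact_force: [-0.4, -0.1, -0.4]
grip_width: 0.0
```

send_rows:
  deltas:
    - [0, 1, -1, 0, 0, 0, 0]
    - [0, 1, -1, 0, 0, 0, 0]
    - [0, 1, -1, 0, 0, 0, 0]
    - [0, 1, -1, 0, 0, 0, 0]
    - [0, 1, -1, 0, 0, 0, 0]
    - [0, 1, -1, 0, 0, 0, 0]

```text
clock: 1.48
tcp_pos: [0.3972, -0.3468, 0.3267]
orientation: [-3.116, -0.382, -0.004]
contact_force: [0.2, 1.0, -0.4]
grip_width: -0.0001
```

send_rows:
  deltas:
    - [0, 1, -1, 0, 0, 0, 0]
    - [0, 1, -1, 0, 0, 0, 0]
    - [0, 1, -1, 0, 0, 0, 0]
    - [0, 1, -1, 0, 0, 0, 0]
    - [0, 1, -1, 0, 0, 0, 0]
    - [0, 1, -1, 0, 0, 0, 0]

```text
clock: 1.98
tcp_pos: [0.5074, -0.1654, 0.3266]
orientation: [-3.115, -0.382, -0.004]
contact_force: [0.0, 1.8, 0.1]
grip_width: -0.0001
```

send_rows:
  deltas:
    - [0, 0.9, -1, 0.3, 0, 0, 0]
    - [0, 0.9, -1, 0.3, 0, 0, 0]
    - [0, 0.9, -1, 0.3, 0, 0, 0]
    - [0, 0.9, -1, 0.3, 0, 0, 0]
    - [0, 0.9, -1, 0.3, 0, 0, 0]
    - [0, 0.9, -1, 0.3, 0, 0, 0]

```text
clock: 2.48
tcp_pos: [0.6016, 0.0125, 0.2791]
orientation: [-3.113, -0.382, 0.002]
contact_force: [-0.5, 0.9, 0.7]
grip_width: -0.0001
```

send_rows:
  deltas:
    - [0, 0, -1, 0.3, 0, 0, 0]
    - [0, 0, -1, 0.3, 0, 0, 0]
    - [0, 0, -1, 0.3, 0, 0, 0]
    - [0, 0, -1, 0.3, 0, 0, 0]
    - [0, 0, -1, 0.3, 0, 0, 0]
    - [0, 0, -1, 0.3, 0, 0, 0]
    - [0, 0, -1, 0.3, 0, 0, 0]

```text
clock: 3.07
tcp_pos: [0.5663, 0.1484, 0.2364]
orientation: [3.119, 0.365, -0.0]
contact_force: [0.9, -1.0, 1.6]
grip_width: 0.0002
```

```bash
cat > go.py <<'E'
from h import *; import sys
o=r.get_obs(); M=R.from_rotvec(o['orientation']).as_matrix(); t=np.array([float(a) for a in sys.argv[1:4]])
print(o['tcp_pos'].round(4),'F',o['contact_force'].round(2),'t',round(o['clock'],2),'frac',(M.T@(t-o['tcp_pos'])/.15).round(3))
E
python3 go.py .560 .227 .105
```

```text
[0.5663 0.1484 0.2364] F [ 0.92 -1.01  1.55] t 3.07 frac [ 0.08  -0.521  0.875]
```

send_rows:
  deltas:
    - [0, 0.08, -0.52, 0.3, 0, 0, 0]
    - [0, 0.08, -0.52, 0.5, 0, 0, 0]
    - [0, 0.08, -0.52, 0.7, 0, 0, 0]
    - [0, 0.08, -0.52, 0.875, 0, 0, 0]
    - [0, 0.08, -0.52, 0.875, 0, 0, 0]
    - [0, 0.08, -0.52, 0.875, 0, 0, 0]
    - [0, 0.08, -0.52, 0.875, 0, 0, 0]
    - [0, 0.08, -0.52, 0.875, 0, 0, 0]
    - [0, 0.08, -0.52, 0.875, 0, 0, 0]
    - [0, 0.08, -0.52, 0.875, 0, 0, 0]

```text
clock: 3.9
tcp_pos: [0.5604, 0.2291, 0.1074]
orientation: [-3.12, -0.366, -0.005]
contact_force: [-0.2, -0.0, 0.8]
grip_width: -0.0003
```

```bash
python3 go.py .560 .227 .075; python3 -c "
from h import *; grab('wrist','w1')"
```

```text
[0.5604 0.2291 0.1074] F [-0.2  -0.04  0.76] t 3.9 frac [-0.007  0.013  0.216]
```

View pics/w1.png

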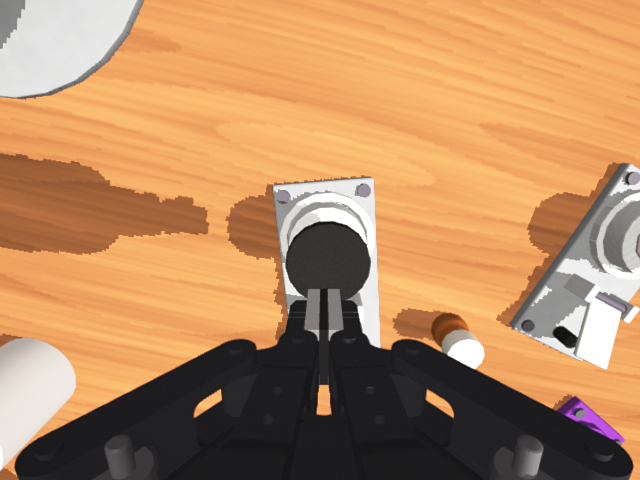

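The closed fingertips (324,300) line up with the left pad (328,262). Now pressing to about 10 mm and holding.

send_rows:
  deltas:
    - [0, -0.007, 0.013, 0.06, 0, 0, 0]
    - [0, -0.007, 0.013, 0.12, 0, 0, 0]
    - [0, -0.007, 0.013, 0.15, 0, 0, 0]
    - [0, -0.007, 0.013, 0.17, 0, 0, 0]
    - [0, -0.007, 0.013, 0.19, 0, 0, 0]
    - [0, -0.007, 0.013, 0.216, 0, 0, 0]
    - [0, -0.007, 0.013, 0.216, 0, 0, 0]
    - [0, -0.007, 0.013, 0.216, 0, 0, 0]
    - [0, -0.007, 0.013, 0.216, 0, 0, 0]
    - [0, -0.007, 0.013, 0.216, 0, 0, 0]
    - [0, -0.007, 0.013, 0.216, 0, 0, 0]
    - [0, -0.007, 0.013, 0.216, 0, 0, 0]

```text
clock: 4.95
tcp_pos: [0.5586, 0.2272, 0.0732]
orientation: [-3.12, -0.368, -0.001]
contact_force: [-0.3, 0.4, -0.0]
grip_width: 0.0001
```

send_rows:
  deltas:
    - [0, 0, 0, 0, 0, 0, 0]
    - [0, 0, 0, 0, 0, 0, 0]
    - [0, 0, 0, 0, 0, 0, 0]

```text
clock: 5.2
tcp_pos: [0.5585, 0.2272, 0.073]
orientation: [3.12, 0.368, 0.0]
contact_force: [0.9, 0.1, -0.0]
grip_width: 0.0001
```

send_rows:
  deltas:
    - [0, 0, 0, 0, 0, 0, 0]
    - [0, 0, 0, 0, 0, 0, 0]

```text
clock: 5.37
tcp_pos: [0.5584, 0.2272, 0.073]
orientation: [3.12, 0.368, 0.0]
contact_force: [-0.4, 0.4, -0.1]
grip_width: -0.0001
```

send_rows:
  deltas:
    - [0, 0, 0, 0, 0, 0, 0]
    - [0, 0, 0, 0, 0, 0, 0]

```text
clock: 5.53
tcp_pos: [0.5584, 0.2272, 0.0729]
orientation: [3.12, 0.368, -0.0]
contact_force: [0.3, 0.2, 0.6]
grip_width: 0.0
```

No force yet at a nominal 12 mm depth, so I'll look.

```bash
python3 -c "
from h import *
d=grab('scene','s1'); i=cv2.imread('pics/s1.png')[130:290,260:440]; w=grab('wrist','w2'); j=cv2.imread('pics/w2.png')[160:400,180:470]
i=cv2.resize(i,(540,480),interpolation=cv2.INTER_CUBIC); j=cv2.resize(j,(260,480)) if 0 else cv2.resize(j,(254,210)); c=np.zeros((480,794,3),np.uint8); c[:,:540]=i; c[:210,540:]=j; cv2.imwrite('pics/c2.png',c)
o=r.get_obs(); print(o['contact_force'],o['moment'],o['tcp_pos'])"
```

```text
[-0.22880115  0.61743659 -0.15794731] [-0.00321603 -0.01749273 -0.01798411] [0.55843663 0.2271928  0.07295376]
```

View pics/c2.png

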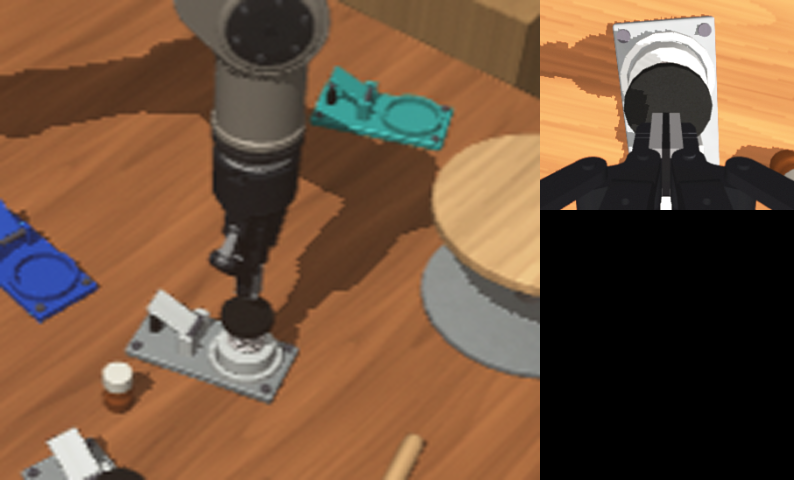

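```bash
python3 - <<'E'
from h import *
a=load('scene0');b=load('scene0');b=load('s1')
# dark pixels column profile at pad, bottom edge
for n,d in(('s0',a),('s1',b)):
    g=d['pixels'].max(2).astype(int)
    print(n,{u:[int(x) for x in g[226:256,u]] for u in(338,342,346)})
for z in(.074,.064,.058): print(z,proj(b,[[.5601,.2271,z],[.5601+.026*.6,.2271-.026*.8,z]]).round(1).tolist())
w=load('w2'); o=r.get_obs(); M=R.from_rotvec(o['orientation']).as_matrix()
for k in(0,.011,.02): print('tip',k,proj(w,[o['tcp_pos']+M[:,2]*k]).round(0))
for z in(.074,.062): print('pad ctr',z,proj(w,[[.5601,.2271,z]]).round(0))
E
```

```text
s0 {338: [166, 164, 141, 48, 48, 48, 48, 47, 48, 47, 47, 48, 47, 46, 43, 45, 96, 158, 178, 178, 168, 210, 209, 207, 193, 152, 153, 152, 135, 211], 342: [155, 162, 69, 47, 46, 46, 48, 47, 47, 46, 47, 47, 47, 47, 47, 42, 45, 128, 95, 168, 195, 156, 209, 207, 209, 145, 146, 145, 144, 187], 346: [164, 162, 140, 55, 46, 47, 46, 46, 47, 48, 46, 46, 47, 46, 43, 43, 89, 103, 106, 147, 113, 173, 207, 206, 167, 128, 126, 125, 169, 203]}
s1 {338: [109, 120, 134, 44, 44, 44, 43, 45, 46, 45, 45, 45, 45, 44, 40, 43, 94, 159, 179, 178, 168, 212, 210, 208, 194, 152, 154, 152, 135, 212], 342: [42, 43, 39, 53, 42, 44, 44, 44, 45, 45, 45, 45, 44, 45, 44, 40, 43, 128, 96, 168, 195, 156, 210, 209, 211, 146, 146, 146, 145, 188], 346: [73, 95, 111, 44, 38, 37, 41, 44, 45, 44, 43, 44, 44, 44, 42, 41, 87, 102, 106, 148, 114, 175, 208, 207, 168, 128, 126, 125, 170, 204]}
0.074 [[342.4, 234.0], [341.8, 240.5]]
0.064 [[342.2, 236.4], [341.7, 242.9]]
0.058 [[342.2, 237.8], [341.6, 244.4]]
tip 0 [[321. 284.]]
tip 0.011 [[322. 276.]]
tip 0.02 [[322. 270.]]
pad ctr 0.074 [[322. 282.]]
pad ctr 0.062 [[322. 273.]]
```

The pad has not moved; in the wrist view the fingertips sit at row ~288, higher than nominal, so they are still just above it. I'll go down in small steps watching the force.

send_rows:
  deltas:
    - [0, 0, 0, 0.02, 0, 0, 0]
    - [0, 0, 0, 0.02, 0, 0, 0]
    - [0, 0, 0, 0.02, 0, 0, 0]

```text
clock: 5.88
tcp_pos: [0.5583, 0.227, 0.0697]
orientation: [3.12, 0.368, -0.001]
contact_force: [0.1, -0.1, -0.5]
grip_width: -0.0001
```

send_rows:
  deltas:
    - [0, 0, 0, 0.02, 0, 0, 0]
    - [0, 0, 0, 0.02, 0, 0, 0]
    - [0, 0, 0, 0.02, 0, 0, 0]

```text
clock: 6.13
tcp_pos: [0.5583, 0.2271, 0.0667]
orientation: [3.12, 0.368, -0.001]
contact_force: [-0.2, 0.7, -1.0]
grip_width: 0.0003
```

send_rows:
  deltas:
    - [0, 0, 0, 0.02, 0, 0, 0]
    - [0, 0, 0, 0.02, 0, 0, 0]
    - [0, 0, 0, 0.02, 0, 0, 0]

```text
clock: 6.38
tcp_pos: [0.5583, 0.2271, 0.0637]
orientation: [3.12, 0.368, -0.001]
contact_force: [0.1, 0.5, 0.7]
grip_width: 0.0001
```

```bash
python3 - <<'E'
from h import *
d=grab('scene','s2'); w=grab('wrist','w3'); g=d['pixels'].max(2).astype(int)
print({u:[int(x) for x in g[224:250,u]] for u in(338,342,346)})
i=cv2.imread('pics/s2.png')[180:270,290:390]; j=cv2.imread('pics/w3.png')[180:380,230:420]
c=np.zeros((450,800,3),np.uint8); c[:,:390]=cv2.resize(i,(500,450),interpolation=cv2.INTER_CUBIC)[:,50:440]; c[:420,400:799]=cv2.resize(j,(399,420)); cv2.imwrite('pics/c3.png',c)
E
```

```text
{338: [51, 104, 97, 100, 98, 55, 42, 44, 43, 44, 46, 45, 45, 46, 43, 45, 40, 43, 95, 158, 179, 179, 169, 212, 210, 209], 342: [37, 37, 36, 37, 39, 40, 40, 44, 41, 44, 45, 45, 44, 45, 44, 45, 44, 40, 44, 129, 96, 168, 195, 156, 211, 209], 346: [80, 74, 73, 89, 82, 59, 42, 37, 37, 37, 43, 44, 43, 45, 43, 44, 42, 40, 88, 102, 107, 148, 113, 174, 208, 207]}
```

View pics/c3.png

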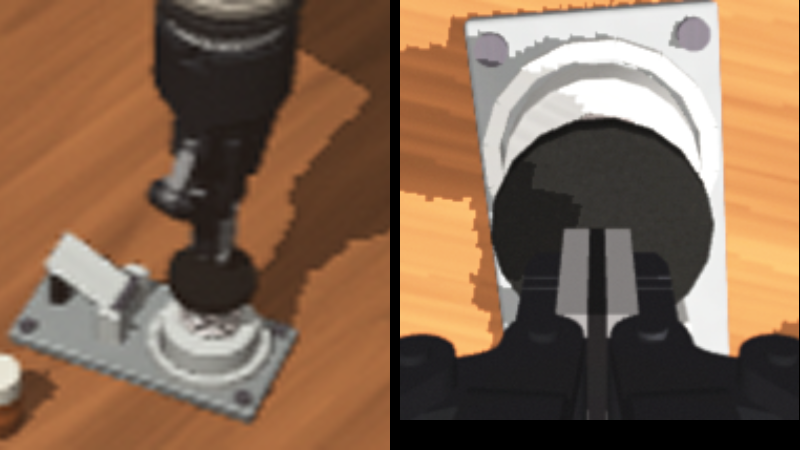

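```bash
python3 - <<'E'
from h import *
h=np.linspace(0,2*np.pi,72)
for f in('w1','w2','w3'):
    w=load(f); print(f,'cam',(-R.from_rotvec(np.ravel(w['rvec'])).as_matrix().T@np.ravel(w['tvec'])).round(4))
    g=w['pixels'].max(2); 
    for row in(250,262,275): 
        x=np.where(g[row,230:440]<75)[0]+230; print('row',row,'dark',x.min(),x.max())
    c=g[150:300,328]; print('col328 dark starts',150+np.where(c<75)[0].min())
    for z in(.074,.069):
        q=proj(w,np.c_[.5601+.026*np.cos(h),.2271+.026*np.sin(h),np.full(72,z)]); print(z,'x',q[:,0].min().round(),q[:,0].max().round(),'y',q[:,1].min().round(),q[:,1].max().round())
print(w['camera_matrix'])
E
```

```text
w1 cam [0.6296 0.2447 0.2745]
row 250 dark 288 366
row 262 dark 286 369
row 275 dark 289 367
col328 dark starts 222
0.074 x 281.0 368.0 y 221.0 303.0
0.069 x 282.0 367.0 y 219.0 299.0
w2 cam [0.6281 0.243  0.2398]
row 250 dark 286 364
row 262 dark 280 371
row 275 dark 277 374
col328 dark starts 232
0.074 x 271.0 374.0 y 232.0 328.0
0.069 x 272.0 373.0 y 229.0 323.0
w3 cam [0.6281 0.243  0.2307]
row 250 dark 290 361
row 262 dark 281 370
row 275 dark 275 375
col328 dark starts 236
0.074 x 268.0 377.0 y 237.0 337.0
0.069 x 269.0 375.0 y 234.0 332.0
[[356.29696381   0.         323.39417184]
 [  0.         356.29696381 242.54902684]
 [  0.           0.           1.        ]]
```

send_rows:
  deltas:
    - [0, 0, 0, 0.02, 0, 0, 0]
    - [0, 0, 0, 0.02, 0, 0, 0]
    - [0, 0, 0, 0.02, 0, 0, 0]

```text
clock: 6.73
tcp_pos: [0.5583, 0.2271, 0.0607]
orientation: [3.12, 0.368, -0.001]
contact_force: [0.5, 0.4, -0.1]
grip_width: -0.0001
```

send_rows:
  deltas:
    - [0, 0, 0, 0.02, 0, 0, 0]
    - [0, 0, 0, 0.02, 0, 0, 0]
    - [0, 0, 0, 0.02, 0, 0, 0]

```text
clock: 6.98
tcp_pos: [0.5583, 0.2271, 0.0577]
orientation: [3.12, 0.368, -0.001]
contact_force: [0.0, 0.3, 0.7]
grip_width: -0.0001
```

```bash
cat > fit.py <<'E'
from h import *; import sys
n=sys.argv[1]; d=grab('scene',n); w=grab('wrist','w_'+n); g=d['pixels'].max(2).astype(int)
print({u:[int(x) for x in g[238:250,u]] for u in(338,342,346)})
o=r.get_obs(); M=R.from_rotvec(o['orientation']).as_matrix(); print(o['tcp_pos'],o['contact_force'])
for k in(-.02,-.01,0,.011): print(k,[proj(w,[o['tcp_pos']+M[:,2]*k+M[:,0]*a]).round(0).tolist() for a in(0,.011)])
E
python3 fit.py s3
```

```text
{338: [45, 43, 42, 42, 94, 159, 179, 178, 168, 211, 210, 209], 342: [43, 45, 45, 41, 43, 127, 95, 169, 195, 157, 210, 208], 346: [44, 44, 41, 40, 88, 102, 107, 148, 113, 174, 209, 207]}
[0.55842603 0.22720874 0.05792249] [0.4934295  0.36886484 0.24024691]
-0.02 [[[321.0, 301.0]], [[321.0, 279.0]]]
-0.01 [[[321.0, 292.0]], [[321.0, 271.0]]]
0 [[[321.0, 284.0]], [[321.0, 263.0]]]
0.011 [[[321.0, 276.0]], [[321.0, 256.0]]]
```

Still no contact. The wrist geometry suggests the shut fingertips lie about 20–25 mm behind the nominal spot, so I keep stepping down with the force as guard.

send_rows:
  deltas:
    - [0, 0, 0, 0.02, 0, 0, 0]
    - [0, 0, 0, 0.02, 0, 0, 0]
    - [0, 0, 0, 0.02, 0, 0, 0]

```text
clock: 7.33
tcp_pos: [0.5583, 0.2271, 0.0547]
orientation: [3.12, 0.368, -0.001]
contact_force: [0.8, 0.1, 0.5]
grip_width: -0.0002
```

send_rows:
  deltas:
    - [0, 0, 0, 0.02, 0, 0, 0]
    - [0, 0, 0, 0.02, 0, 0, 0]
    - [0, 0, 0, 0.02, 0, 0, 0]

```text
clock: 7.58
tcp_pos: [0.5583, 0.2271, 0.0517]
orientation: [3.12, 0.368, -0.001]
contact_force: [0.3, -0.4, 0.4]
grip_width: -0.0001
```

```bash
python3 fit.py s4; python3 - <<'E'
import cv2,numpy as np
j=cv2.imread('pics/w_s4.png'); i=cv2.imread('pics/s4.png')[190:260,300:390]
c=np.zeros((480,800,3),np.uint8); c[:,:400]=cv2.resize(j[150:390,220:420],(400,480)); c[:311,400:]=cv2.resize(i,(400,311),interpolation=cv2.INTER_CUBIC); cv2.imwrite('pics/c4.png',c)
E
```

```text
{338: [45, 43, 41, 42, 94, 160, 179, 178, 169, 211, 210, 208], 342: [44, 45, 45, 41, 42, 128, 96, 168, 195, 157, 211, 208], 346: [45, 44, 41, 40, 87, 102, 107, 148, 113, 174, 209, 207]}
[0.55843511 0.22716597 0.05190959] [0.17541549 0.48085215 0.12058792]
-0.02 [[[321.0, 301.0]], [[321.0, 279.0]]]
-0.01 [[[321.0, 292.0]], [[321.0, 271.0]]]
0 [[[321.0, 284.0]], [[321.0, 263.0]]]
0.011 [[[322.0, 276.0]], [[322.0, 256.0]]]
```

View pics/c4.png

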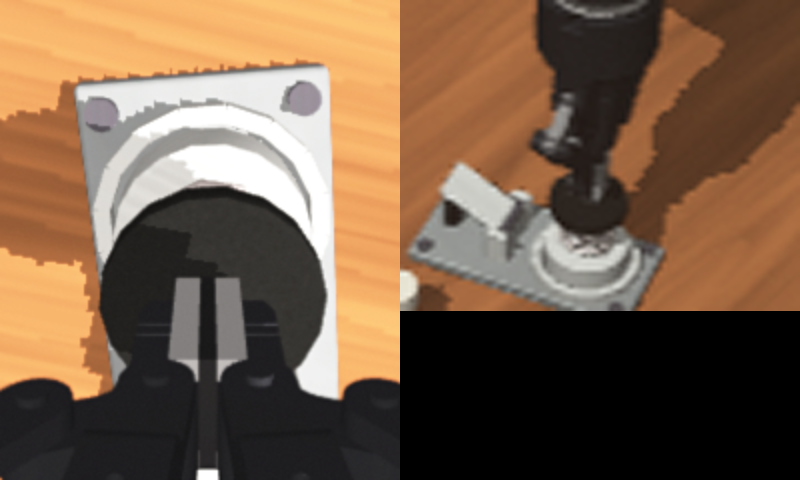

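The finger's shadow on the pad (crop 262) is closing on the tip (278), so it's nearly touching.

send_rows:
  deltas:
    - [0, 0, 0, 0.02, 0, 0, 0]
    - [0, 0, 0, 0.02, 0, 0, 0]
    - [0, 0, 0, 0.02, 0, 0, 0]

```text
clock: 7.93
tcp_pos: [0.5584, 0.2272, 0.0488]
orientation: [3.12, 0.368, -0.0]
contact_force: [-0.2, 0.2, 0.7]
grip_width: 0.0001
```

send_rows:
  deltas:
    - [0, 0, 0, 0.02, 0, 0, 0]
    - [0, 0, 0, 0.02, 0, 0, 0]
    - [0, 0, 0, 0.02, 0, 0, 0]

```text
clock: 8.18
tcp_pos: [0.5585, 0.2272, 0.0459]
orientation: [-3.12, -0.368, -0.0]
contact_force: [-0.4, -0.3, 1.6]
grip_width: 0.0004
```

```bash
python3 fit.py s5|head -2
```

```text
{338: [45, 44, 44, 40, 43, 139, 152, 178, 168, 212, 210, 209], 342: [44, 44, 44, 45, 39, 49, 181, 156, 196, 157, 211, 208], 346: [44, 45, 44, 39, 39, 81, 96, 105, 114, 174, 208, 207]}
[0.55847243 0.22720749 0.04599797] [-0.39943497 -0.63828918  1.01252233]
```

Contact: the pad is now ~3–4 mm down, so the fingertip touches at TCP z ≈ 0.0495. Pressing on to ~10.5 mm.

send_rows:
  deltas:
    - [0, 0, 0, 0.02, 0, 0, 0]
    - [0, 0, 0, 0.046, 0, 0, 0]
    - [0, 0, 0, 0.046, 0, 0, 0]
    - [0, 0, 0, 0.046, 0, 0, 0]
    - [0, 0, 0, 0.046, 0, 0, 0]

```text
clock: 8.7
tcp_pos: [0.5585, 0.2272, 0.0391]
orientation: [3.12, 0.368, 0.0]
contact_force: [0.3, 0.6, 3.0]
grip_width: -0.0001
```

send_rows:
  deltas:
    - [0, 0, 0, 0, 0, 0, 0]
    - [0, 0, 0, 0, 0, 0, 0]

```text
clock: 8.87
tcp_pos: [0.5585, 0.2272, 0.0392]
orientation: [-3.12, -0.368, -0.0]
contact_force: [0.7, -0.6, 2.9]
grip_width: 0.0002
```

send_rows:
  deltas:
    - [0, 0, 0, 0, 0, 0, 0]
    - [0, 0, 0, 0, 0, 0, 0]

```text
clock: 9.03
tcp_pos: [0.5585, 0.2272, 0.0391]
orientation: [-3.12, -0.368, -0.0]
contact_force: [0.5, -0.6, 3.2]
grip_width: 0.0001
```

```bash
python3 fit.py s6|head -2; python3 go.py .5601 .2271 .078
```

```text
{338: [46, 45, 46, 44, 42, 41, 49, 110, 168, 211, 210, 209], 342: [70, 45, 43, 44, 44, 42, 39, 68, 104, 156, 211, 209], 346: [43, 44, 43, 44, 44, 39, 50, 81, 92, 173, 209, 206]}
[0.55852584 0.22722404 0.03914653] [ 0.45405545 -0.02757365  2.40155757]
[0.5585 0.2272 0.0391] F [ 0.45 -0.03  2.4 ] t 9.13 frac [ 0.01   0.003 -0.259]
```

Left: about 3 N at ~10.3 mm. Now the middle.

send_rows:
  deltas:
    - [0, 0, 0, -0.2, 0, 0, 0]
    - [0, 0, 0, -0.4, 0, 0, 0]
    - [0, 0, 0, -0.6, 0, 0, 0]
    - [0, 0, 0, -0.6, 0, 0, 0]

```text
clock: 9.47
tcp_pos: [0.5613, 0.229, 0.1346]
orientation: [-3.117, -0.368, -0.012]
contact_force: [0.9, 0.5, -0.5]
grip_width: 0.0002
```

send_rows:
  deltas:
    - [0, 0.01, 0.28, 0, 0, 0, 0]
    - [0, 0.02, 0.56, 0, 0, 0, 0]
    - [0, 0.02, 0.84, 0, 0, 0, 0]
    - [0, 0.02, 1, 0, 0, 0, 0]

```text
clock: 9.8
tcp_pos: [0.5967, 0.076, 0.1283]
orientation: [3.118, 0.361, -0.002]
contact_force: [1.2, -0.8, -1.2]
grip_width: 0.0004
```

send_rows:
  deltas:
    - [0, 0.01, 0.28, 0, 0, 0, 0]
    - [0, 0.01, 0.56, 0, 0, 0, 0]
    - [0, 0.01, 0.61, 0, 0, 0, 0]
    - [0, 0.01, 0.61, 0.1, 0, 0, 0]
    - [0, 0.01, 0.61, 0.2, 0, 0, 0]
    - [0, 0.01, 0.61, 0.3, 0, 0, 0]
    - [0, 0.01, 0.61, 0.4, 0, 0, 0]
    - [0, 0.01, 0.61, 0.4, 0, 0, 0]
    - [0, 0.01, 0.61, 0.4, 0, 0, 0]
    - [0, 0.01, 0.61, 0.4, 0, 0, 0]

```text
clock: 10.63
tcp_pos: [0.6193, -0.0065, 0.0695]
orientation: [-3.12, -0.368, -0.001]
contact_force: [0.1, 0.6, 0.5]
grip_width: 0.0002
```

```bash
python3 go.py .6185 -.0074 .039
```

```text
[ 0.6193 -0.0065  0.0695] F [0.07 0.62 0.47] t 10.63 frac [-0.006  0.005  0.204]
```

send_rows:
  deltas:
    - [0, -0.005, 0.005, 0.06, 0, 0, 0]
    - [0, -0.005, 0.005, 0.11, 0, 0, 0]
    - [0, -0.005, 0.005, 0.14, 0, 0, 0]
    - [0, -0.005, 0.005, 0.17, 0, 0, 0]
    - [0, -0.005, 0.005, 0.2, 0, 0, 0]
    - [0, -0.005, 0.005, 0.2, 0, 0, 0]
    - [0, -0.005, 0.005, 0.2, 0, 0, 0]
    - [0, -0.005, 0.005, 0.2, 0, 0, 0]
    - [0, -0.005, 0.005, 0.2, 0, 0, 0]

```text
clock: 11.38
tcp_pos: [0.6183, -0.0078, 0.0394]
orientation: [3.12, 0.368, -0.001]
contact_force: [-2.4, -1.0, 5.0]
grip_width: -0.0
```

send_rows:
  deltas:
    - [0, 0, 0, 0, 0, 0, 0]
    - [0, 0, 0, 0, 0, 0, 0]

```text
clock: 11.55
tcp_pos: [0.6183, -0.0078, 0.0394]
orientation: [3.12, 0.368, -0.001]
contact_force: [-3.0, -0.6, 5.6]
grip_width: -0.0001
```

send_rows:
  deltas:
    - [0, 0, 0, 0, 0, 0, 0]
    - [0, 0, 0, 0, 0, 0, 0]

```text
clock: 11.72
tcp_pos: [0.6183, -0.0078, 0.0395]
orientation: [3.12, 0.368, -0.001]
contact_force: [-2.2, -0.8, 4.9]
grip_width: 0.0001
```

```bash
python3 go.py .6185 -.0074 .039
```

```text
[ 0.6183 -0.0078  0.0395] F [-2.24 -0.82  4.88] t 11.72 frac [ 0.002 -0.002  0.003]
```

Middle: ~5 N. Now the right one.

send_rows:
  deltas:
    - [0, 0, 0, -0.2, 0, 0, 0]
    - [0, 0, 0, -0.4, 0, 0, 0]
    - [0, 0, 0, -0.6, 0, 0, 0]
    - [0, 0, 0, -0.6, 0, 0, 0]

```text
clock: 12.05
tcp_pos: [0.6225, -0.0067, 0.1353]
orientation: [3.119, 0.368, 0.016]
contact_force: [1.0, 0.9, -0.1]
grip_width: -0.0
```

send_rows:
  deltas:
    - [0, -0.09, 0.25, 0, 0, 0, 0]
    - [0, -0.18, 0.5, 0, 0, 0, 0]
    - [0, -0.27, 0.75, 0, 0, 0, 0]
    - [0, -0.36, 1, 0, 0, 0, 0]

```text
clock: 12.38
tcp_pos: [0.6006, -0.1674, 0.129]
orientation: [3.12, 0.369, 0.001]
contact_force: [0.7, 0.5, -1.0]
grip_width: 0.0001
```

send_rows:
  deltas:
    - [0, -0.11, 0.2, 0, 0, 0, 0]
    - [0, -0.11, 0.4, 0, 0, 0, 0]
    - [0, -0.11, 0.4, 0, 0, 0, 0]
    - [0, -0.11, 0.4, 0.1, 0, 0, 0]
    - [0, -0.11, 0.4, 0.2, 0, 0, 0]
    - [0, -0.11, 0.4, 0.3, 0, 0, 0]
    - [0, -0.11, 0.4, 0.4, 0, 0, 0]
    - [0, -0.11, 0.4, 0.4, 0, 0, 0]
    - [0, -0.11, 0.4, 0.4, 0, 0, 0]
    - [0, -0.11, 0.4, 0.4, 0, 0, 0]

```text
clock: 13.22
tcp_pos: [0.5994, -0.228, 0.0698]
orientation: [3.12, 0.368, 0.002]
contact_force: [0.4, 0.6, 0.9]
grip_width: -0.0001
```

```bash
python3 go.py .5981 -.2282 .039
```

```text
[ 0.5994 -0.228   0.0698] F [0.42 0.64 0.87] t 13.22 frac [-0.009 -0.001  0.205]
```

send_rows:
  deltas:
    - [0, -0.005, 0, 0.06, 0, 0, 0]
    - [0, -0.005, 0, 0.11, 0, 0, 0]
    - [0, -0.005, 0, 0.14, 0, 0, 0]
    - [0, -0.005, 0, 0.17, 0, 0, 0]
    - [0, -0.005, 0, 0.205, 0, 0, 0]
    - [0, -0.005, 0, 0.205, 0, 0, 0]
    - [0, -0.005, 0, 0.205, 0, 0, 0]
    - [0, -0.005, 0, 0.205, 0, 0, 0]
    - [0, -0.005, 0, 0.205, 0, 0, 0]

```text
clock: 13.97
tcp_pos: [0.5979, -0.2285, 0.0392]
orientation: [3.12, 0.367, -0.001]
contact_force: [-4.5, 0.3, 9.8]
grip_width: 0.0001
```

send_rows:
  deltas:
    - [0, 0, 0, 0, 0, 0, 0]
    - [0, 0, 0, 0, 0, 0, 0]

```text
clock: 14.13
tcp_pos: [0.5979, -0.2285, 0.0392]
orientation: [3.12, 0.367, -0.001]
contact_force: [-3.6, 0.7, 9.8]
grip_width: 0.0
```

send_rows:
  deltas:
    - [0, 0, 0, 0, 0, 0, 0]
    - [0, 0, 0, 0, 0, 0, 0]

```text
clock: 14.3
tcp_pos: [0.5979, -0.2285, 0.0392]
orientation: [3.12, 0.368, -0.0]
contact_force: [-3.7, 0.9, 9.8]
grip_width: 0.0
```

```bash
python3 go.py .5981 -.2282 .039
```

```text
[ 0.5979 -0.2285  0.0392] F [-3.72  0.86  9.81] t 14.3 frac [ 0.002 -0.002  0.001]
```

Right: ~9.8 N. So the left mount (~3 N) is the softest, and I go to its tag at about (0.479, 0.201).

send_rows:
  deltas:
    - [0, 0, 0, -0.2, 0, 0, 0]
    - [0, 0, 0, -0.4, 0, 0, 0]
    - [0, 0, 0, -0.6, 0, 0, 0]
    - [0, 0, 0, -0.6, 0, 0, 0]

```text
clock: 14.63
tcp_pos: [0.602, -0.2291, 0.1345]
orientation: [3.116, 0.367, 0.014]
contact_force: [1.9, -0.4, -0.0]
grip_width: 0.0001
```

send_rows:
  deltas:
    - [0, 0, -0.25, 0, 0, 0, 0]
    - [0, 0, -0.5, 0, 0, 0, 0]
    - [0, 0, -0.75, 0, 0, 0, 0]
    - [0, 0, -1, 0, 0, 0, 0]

```text
clock: 14.97
tcp_pos: [0.5625, -0.0812, 0.128]
orientation: [-3.12, -0.367, -0.0]
contact_force: [1.4, 0.5, -0.1]
grip_width: -0.0002
```

send_rows:
  deltas:
    - [0, -0.1, -0.25, 0, 0, 0, 0]
    - [0, -0.1, -0.5, 0, 0, 0, 0]
    - [0, -0.1, -0.75, 0, 0, 0, 0]
    - [0, -0.1, -1, 0, 0, 0, 0]

```text
clock: 15.3
tcp_pos: [0.5128, 0.0613, 0.1282]
orientation: [3.12, 0.367, 0.0]
contact_force: [0.3, 0.8, 0.1]
grip_width: -0.0
```

send_rows:
  deltas:
    - [0, 0, -0.25, 0, 0, 0, 0]
    - [0, 0, -0.5, 0, 0, 0, 0]
    - [0, 0, -0.75, 0, 0, 0, 0]
    - [0, 0, -0.97, 0, 0, 0, 0]
    - [0, 0, -0.97, 0.2, 0, 0, 0]
    - [0, 0, -0.97, 0.4, 0, 0, 0]
    - [0, 0, -0.97, 0.45, 0, 0, 0]
    - [0, 0, -0.97, 0.45, 0, 0, 0]
    - [0, 0, -0.97, 0.45, 0, 0, 0]
    - [0, 0, -0.97, 0.45, 0, 0, 0]

```text
clock: 16.13
tcp_pos: [0.4809, 0.2016, 0.0621]
orientation: [-3.12, -0.366, -0.003]
contact_force: [-0.5, -0.1, -0.4]
grip_width: -0.0001
```

```bash
python3 go.py .4792 .2009 .0055; python3 - <<'E'
from h import *
grab('wrist','w7'); grab('scene','s7')
j=cv2.imread('pics/w7.png'); i=cv2.imread('pics/s7.png')[170:270,270:380]
c=np.zeros((400,800,3),np.uint8); c[:,:400]=cv2.resize(j[160:400,200:440],(400,400)); c[:364,400:]=cv2.resize(i,(400,364),interpolation=cv2.INTER_CUBIC); cv2.imwrite('pics/c7.png',c)
E
```

```text
[0.4809 0.2016 0.0621] F [-0.53 -0.11 -0.37] t 16.13 frac [-0.013  0.002  0.377]
```

View pics/c7.png

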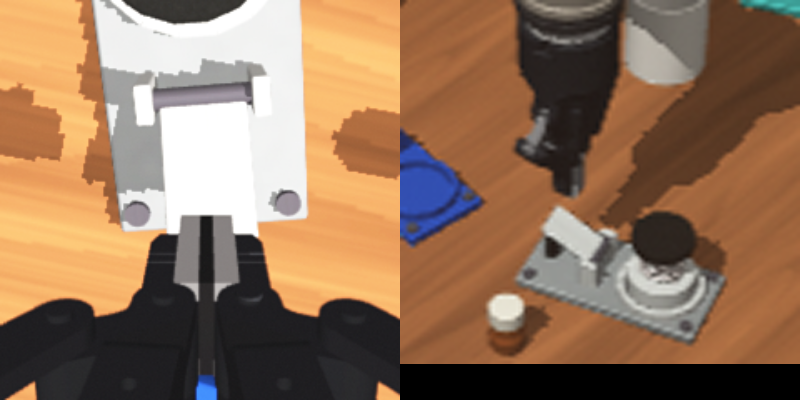

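The tip is centred on the left tag (crop (205,215)), and the pad has sprung back. Pressing down.

send_rows:
  deltas:
    - [0, -0.01, 0, 0.12, 0, 0, 0]
    - [0, -0.01, 0, 0.22, 0, 0, 0]
    - [0, -0.01, 0, 0.25, 0, 0, 0]
    - [0, -0.01, 0, 0.28, 0, 0, 0]
    - [0, -0.01, 0, 0.31, 0, 0, 0]
    - [0, -0.01, 0, 0.34, 0, 0, 0]
    - [0, -0.01, 0, 0.36, 0, 0, 0]
    - [0, -0.01, 0, 0.36, 0, 0, 0]
    - [0, -0.01, 0, 0.36, 0, 0, 0]

```text
clock: 16.98
tcp_pos: [0.4785, 0.2012, 0.0068]
orientation: [-3.12, -0.368, -0.0]
contact_force: [-0.4, 0.0, -0.5]
grip_width: -0.0001
```

send_rows:
  deltas:
    - [0, 0, 0, 0.013, 0, 0, 0]
    - [0, 0, 0, 0.013, 0, 0, 0]
    - [0, 0, 0, 0.013, 0, 0, 0]

```text
clock: 17.23
tcp_pos: [0.4787, 0.2013, 0.0053]
orientation: [-3.12, -0.368, -0.001]
contact_force: [-0.5, -1.3, 4.5]
grip_width: 0.0003
```

send_rows:
  deltas:
    - [0, 0, 0, 0.007, 0, 0, 0]
    - [0, 0, 0, 0.007, 0, 0, 0]
    - [0, 0, 0, 0.007, 0, 0, 0]

```text
clock: 17.48
tcp_pos: [0.4787, 0.2013, 0.005]
orientation: [3.12, 0.368, 0.002]
contact_force: [-3.6, -2.5, 14.8]
grip_width: 0.0002
```

It has bottomed out (14.8 N). Lifting clear and checking.

send_rows:
  deltas:
    - [0, 0, 0, -0.2, 0, 0, 0]
    - [0, 0, 0, -0.4, 0, 0, 0]
    - [0, 0, 0, -0.6, 0, 0, 0]
    - [0, 0, 0, -0.8, 0, 0, 0]
    - [0, 0, 0, -1, 0, 0, 0]
    - [0, 0, 0, -1, 0, 0, 0]
    - [0, 0, 0, -1, 0, 0, 0]
    - [0, 0, 0, -1, 0, 0, 0]

```text
clock: 18.15
tcp_pos: [0.478, 0.2006, 0.1533]
orientation: [3.12, 0.367, -0.001]
contact_force: [0.2, -1.4, -0.6]
grip_width: 0.0
```

```bash
python3 - <<'E'
from h import *
d=grab('scene','s8'); i=cv2.imread('pics/s8.png')[205:390,180:400]; i=cv2.resize(i,None,fx=3.2,fy=3.2,interpolation=cv2.INTER_CUBIC)
def tag(c,yaw,z,x):
    a=np.radians(yaw); ax=np.array([np.cos(a),np.sin(a)]); n=np.array([-ax[1],ax[0]])
    return [np.r_[c+ax*q+n*s,h] for q,s,h in((-.02,.015,.030),(-.02,-.015,.030),(x,-.015,z),(x,.015,z))]
for c,y,z,x in(((.5268,.2163),17.9,.030,-.07),((.5845,.0009),-13.7,.053,-.064),((.5631,-.2296),2.3,.053,-.064)):
    q=(proj(d,tag(np.array(c),y,z,x))-[180,205]+.5)*3.2; cv2.polylines(i,[q.round().astype(int)],True,(0,0,255),1)
cv2.imwrite('pics/c8.png',i); o=r.get_obs(); print(o['tcp_pos'],o['contact_force'],o['clock'])
a=load('top0'); t=grab('top','top8')
for n,(u,v) in dict(jar=(338,245),foot=(417,231),tin=(514,292),mug=(198,297),scr=(425,150),brush=(318,146)).items():
    s=np.s_[v-14:v+15,u-14:u+15]; print(n,np.abs(a['pixels'][s].astype(int)-t['pixels'][s]).mean().round(1))
E
```

```text
[0.47755993 0.20044956 0.1526628 ] [-0.07995163 -0.09049875 -1.46165995] 18.2
jar 5.4
foot 2.8
tin 4.0
mug 13.1
scr 2.9
brush 3.3
```

View pics/c8.png

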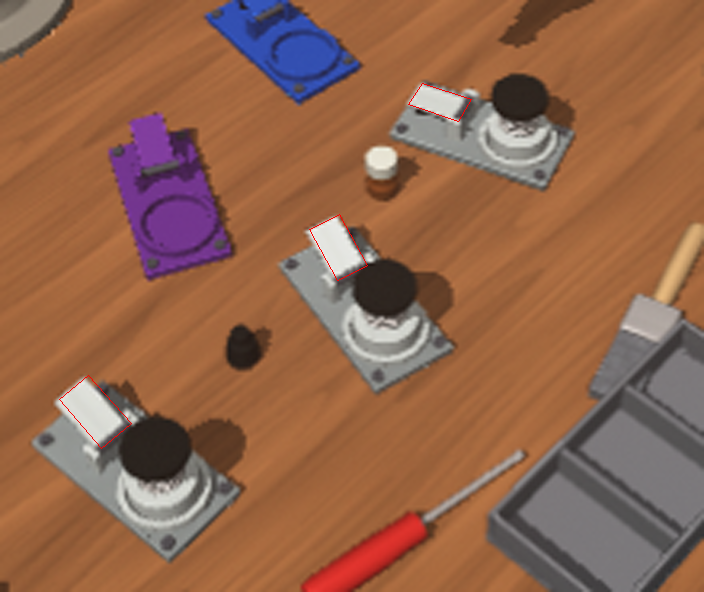

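The left tag (crop 440,102) matches the level model. The middle (337,247) and right (93,412) tags are still up, and all three pads are at rest. The mug's pixel change is probably the arm's shadow, as nothing went near it. Handing in.

```bash
python3 -c "
from bench import r
print(r.hand_in())"
```

```text
the job is handed in; nothing more can be done
None
```

The left mount has the softest spring. I pushed its tag down to its stop, lifted clear and handed the job in at about 18 s.

| Pad, in pressing order | Force at about 10 mm down |
|---|---|
| Left | about 3 N |
| Middle | about 5 N |
| Right | about 9.8 N |

**Tag:** it stopped against its rest at about 15 N. In the last scene picture the left tag is level, the middle and right tags are still up, and all three pads have sprung back. The gripper is well clear and touching nothing.

**Disagreements:**
- **Fingertip position:** the closed fingertips sat about 25 mm behind the TCP, not 11 mm ahead as stated. The first press therefore met no pad at the expected height, and I went down in small steps until it touched.
- **Mug area:** the before-and-after comparison showed nothing displaced at the jar, foot, tin, screwdriver or brush. It did show a larger pixel change at the mug. I put that down to the arm's shadow, since the arm never came near it, but I did not check it separately.

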